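# Fit the sensor and set the coolant balancing valve two turns open

## Robot

A 7-joint arm with a two-finger parallel gripper is mounted at the origin on the work surface. World frame = base frame: x ahead of the robot, y to its left, z up, the work surface at z = 0. Lengths are in m, angles in degrees, forces in N, time in s.
With the tool pointing down it reaches from about 0.425 to 0.875 m from the base axis. Payload 4.7 kg.
Tool frame: the origin (TCP) lies between the finger pads; the fingertips stand 25 mm ahead of it and the grasp point (between the pads) lies 6 mm ahead of it (env.tip_reach is the distance from the TCP to the fingertips, in m); z points along the fingers, y is the direction in which the jaws open and shut (so a half turn about z gives the same grasp; the last joint's range is limited). The gripper opens to 87 mm and grips with 3 to 60 N. Pads are 19 mm wide; open, the fingers measure 117 mm over their backs; the gripper's body (75 mm by 190 mm) begins 51 mm behind the grasp point.
Start: joints at [-72.703, 18.392, -4.016, 83.108, 1.295, 78.541, -3.26], TCP at [0.185, 0.623, 0.248] pointing down, gripper open.
Joint ranges: [-163.93, 163.93], [-17.29, 119.83], [-79.2, 71.16], [3.27, 140.29], [-89.18, 269.18], [5.43, 117.66], [-154.24, 154.24]. Speed limits (degrees/s): [147.25, 147.25, 180, 180, 180, 180, 180].

## Interface

Orientations are given as [roll, pitch, yaw] about the fixed x, y, z axes, in that order (R = Rz(yaw) Ry(pitch) Rx(roll)).
In Python, from cell import env, viewer, job gives the robot as it stands.
- The arm moves only by the tool move_arm, never from a script. Its argument "steps" is a list of rows, each a list of 7 numbers: the finger opening in cm, from 0 to 8.7, then the shift along the tool's x, y, z in cm, then the turn, a rotation vector about the tool's x, y, z in rad. In form: [[fingers, tx, ty, tz, wx, wy, wz], ...]. A call has 1 to 5 rows; each row shifts and turns the commanded pose from where the row before left it, along the tool's axes as they then stand; what a row does not reach is not made up. A row lasts 1/12 s, in which the tool goes at most 41.7 mm and 7.16 degrees, less where a joint would pass 70% of its speed; a pose out of reach is approached as far as the arm can. A call is refused whole if a number of a shift passes 4.17 or a number of a turn 0.125, either way. A call with a gripper value outside its range is refused whole. The fingers move at their own pace and stop on an object; "force" is the grip in N (left out, the last holds). Time passes only in rows, so rows that do not move let the fingers close. It gives the time, the measured TCP pose, the force and the opening at its end, in the units of the state.
- env.get_obs(): the state, without advancing time (a new reading comes with each control period).
- viewer.read_camera(name): name is "side" or "top"; returns a dict with "img" (400x640x3 uint8, red, green, blue), "vfov" (degrees; the focal length in pixels is half the picture's height over the tangent of half this angle, whatever the lens; pixels are square), "cx", "cy" (the principal point, pixels), "extrinsics" (4x4, takes a point from world to camera coordinates). Camera axes: x right, y down, z forward; pixel columns grow to the right and rows downward; lengths in m; the calibration is good to about 2 mm. A picture is of the moment at which its call begins. There is no depth.
- job.sign_off(): hands the job in, once; it reports no verdict.
The state is a dict: "time_s": time; "qpos": joint angles; "joint_velocities": joint speeds; "effort": joint torques, N m; "tool_pos": TCP position; "tool_rot": TCP orientation; "force": force on the tool from outside, world axes, zero at the start; "wrist_torque": the same for the moment, N m; "grip_width": finger opening in m.
Only numpy, scipy, OpenCV 4.12 (cv2) and the standard library are available. Lean on these libraries where they do the work, as an engineer would, in place of code of your own. Each camera call takes 0.05 s, during which the arm holds its last target.

## Task

The rack's coolant manifold has to be balanced: first take the orange-headed temperature probe from its parking stand, stand it upright in the aluminium sensor block of the manifold, pushed fully home, and let go of it. Then use the red handwheel's black crank handle to close the valve (clockwise) to its stop and back it off exactly two full turns. Finish while still gripping the crank handle, keeping the wheel still there; do not disturb the bottle, screwdriver, mouse or mug.

Things in the scene. Friction and masses are not known exactly. Their poses are not given: they have to be found in the camera images.
- manifold: Fixed coolant manifold: grey foot plate 130 (x) x 330 (y) x 12 mm with a copper pipe (34 mm thick, axis 42 mm high) along its y. Origin: centre of its underside, on the table; z up. The aluminium sensor block is centred at y = +100 mm, the brass valve with the red handwheel at y = -100 mm. A yellow upright tab on the foot plate (x = +60 mm, y = -100 mm, 62 mm high) marks the direction in which the crank handle stands when the valve is closed.
- well_mouth (a point): Centre of the mouth of the sensor block's round hole. The block is 50 x 50 mm, its top 105 mm above the table; the hole is vertical, 19 mm wide, 68 mm deep, with a 3 mm chamfer. Axes as the manifold's.
- probe: Loose temperature probe, about 90 g, starting upright in the parking stand: steel shaft 14 mm thick with tapered foot, 60 mm long, and on top an orange round head 28 mm thick, 50 mm tall (60 to 110 mm above the origin). Origin: centre of the foot's underside; z runs up the probe to the head. Round about z. Fully home, the underside of the head rests on top of the block, so the foot is 60 mm below the mouth.
- park_stand: Fixed parking stand: 75 x 75 x 8 mm dark foot with a grey block 42 x 42 mm whose top is 80 mm above the table; the probe stands in its vertical 19 mm hole, head resting on top. Origin: centre of the underside.
- valve_axis (a point): Point on the handwheel's vertical axis at the height of the rim's centre line, 115 mm above the table. The rim is red, 100 mm across its centre line and 12 mm thick; three spokes. Axes as the manifold's, they do not turn with the wheel. The wheel does not rise as it turns.
- handwheel (a joint): Handwheel angle in rad: 0 = closed, at its hard stop; grows as the valve opens, counter-clockwise seen from above, 6.283 a turn, up to 31. It begins somewhere between 0.35 and 0.9 turns open. At value v the crank handle's axis stands 50 mm from the wheel's axis in the manifold's direction (cos v, sin v), so at 0 towards the manifold's +x. Friction needs about 2.5 N at the handle; the wheel stays where it is left.
- crank_grip: Black crank handle on the wheel's rim: upright round sleeve 22 mm thick and 46 mm tall that spins freely on its pin, so a gripper holding it from above can go round in a circle without turning. Origin: centre of its lower end, 125 mm above the table (10 mm above the rim's centre line); top at 171 mm. Its z is up.
- drink_bottle: Bystander: amber bottle, 64 mm wide, 200 mm tall. Origin: centre of its underside.
- screwdriver: Bystander: blue-handled screwdriver lying on the table to the right of the manifold. Origin near its middle, on the table.
- mouse: Bystander: grey cordless computer mouse 100 x 58 x 30 mm. Origin: centre of its underside.
- mug: Bystander: blue mug, 80 mm wide, 90 mm tall. Origin: centre of its underside.
Not all that is in view belongs to the job. What is meant by the probe is not blue, white or yellow, and is the larger of those in its own colour.

How it is judged (in metres and radians):
On the way, in this order (a step that is already met when the one before it is completed fails the run):
1. the probe stands fully home in the sensor block and is let go (horizontal distance between probe and well_mouth below 0.008 m and z of probe in the frame of well_mouth below -0.055 m and angle between probe's own z axis and vertical below 0.1 rad and contact force between the fingers and probe below 0.1 N), for 0.2 s.
2. the valve is closed to its stop (value of joint handwheel below 0.08 rad), for 0.05 s.
At the end, for the whole second after the job is handed in: Probe let go in the block: upright within 0.1 rad, foot 55 mm or more below the mouth, within 8 mm of its centre. Handwheel still (0.05 rad/s), 12.57 +- 0.3 rad from closed. Fingers on the crank handle with over 2 N, grasp point within 65 mm of its lower end (all of step 1 and value of joint handwheel between 12.266 and 12.866 rad and velocity of joint handwheel between -0.05 and 0.05 rad/s and contact force between the fingers and crank_grip above 2 N and distance between the grasp point and crank_grip below 0.065 m); the arm keeps its last pose, push and grip.
It fails at once if a bystander (bottle, screwdriver, mouse, mug) is pushed more than 30 mm (distance of any of drink_bottle, screwdriver, mouse, mug from where it was at the start of the episode above 0.03 m).
It fails at once if the bottle or the mug is tipped (angle between any of drink_bottle, mug's own z axis and vertical above 0.5 rad).
It also fails if it takes over 72 s, if anything falls off the work surface, if the arm or the gripper's body presses on something with over 40 N, if the wrist force passes 120 N, or if a joint passes its speed limit or range.

## Working session

There is one attempt and no reset: what is moved stays moved. The work goes in short steps, Python scripts to look and compute and a tool call to move; the robot and the scene stay as the last step left them, time stands still between calls to the robot, and variables do not carry over. Pictures are saved under pics/ and viewed, and the job is handed in when it is done.

Besides the shell and the picture viewer there is one more tool, called after "Emit:" by a JSON object that holds its "method" and its "body". move_arm: Moves the arm, as the interface text tells. Its arguments: {"type":"object","properties":{"steps":{"type":"array"},"force":{"type":"number"}},"required":["steps"]}

```bash
ls; mkdir -p pics; python3 - <<'E'
from cell import env, viewer, job
import cv2
print(env.get_obs())
for n in ("side","top"):
    c=viewer.read_camera(n); cv2.imwrite(f"pics/{n}0.png",c["img"][:,:,::-1]); print(n,c["vfov"],c["cx"],c["cy"],c["extrinsics"])
E
```

```text
pics
{'time_s': 0.0, 'qpos': array([-72.70204452,  18.43967784,  -4.01588939,  83.17463631,
         1.29457508,  78.53972326,  -3.25929867]), 'joint_velocities': array([-0.03493501,  0.10115999, -0.06189666, -0.0450852 , -0.08745296,
        0.08055917, -0.08391006]), 'effort': array([ 1.53140440e-04, -4.91287100e+01, -4.03871946e-01, -3.12535608e+01,
       -6.39124797e-02,  4.33156290e-02,  1.65786582e-04]), 'tool_pos': array([0.18440073, 0.62277474, 0.24645682]), 'tool_rot': array([-1.79891182e+02,  5.15000583e-03,  1.63512749e+02]), 'force': array([0.01548336, 0.62666203, 0.17369287]), 'wrist_torque': array([ 0.01602064,  0.06189967, -0.01061407]), 'grip_width': 0.08685066793614463}
side 57.26384322606407 331.6930409074821 201.31850440821475 [[-0.92792793 -0.37274457 -0.00335346  0.47942744]
 [-0.28319272  0.71078613 -0.64388272  0.23081327]
 [ 0.24238738 -0.59652708 -0.76511685  0.87470648]
 [ 0.          0.          0.          1.        ]]
top 48.13125378522541 326.58571021999614 202.23239722976362 [[-0.01039131 -0.99994493  0.0014693  -0.03552957]
 [-0.98504965  0.00998382 -0.17198113  0.56546245]
 [ 0.17195699 -0.00323444 -0.98509915  1.3806167 ]
 [ 0.          0.          0.          1.        ]]
```

View pics/side0.png

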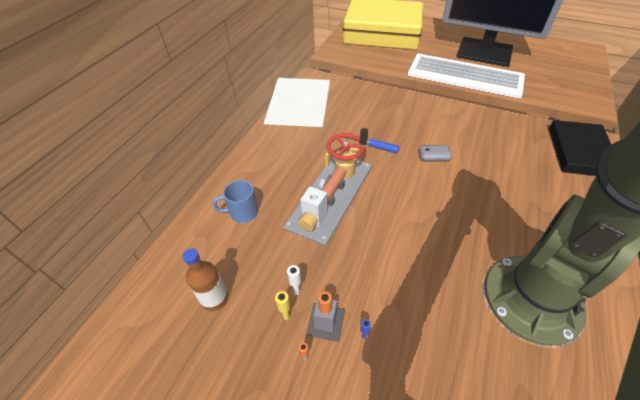

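View pics/top0.png

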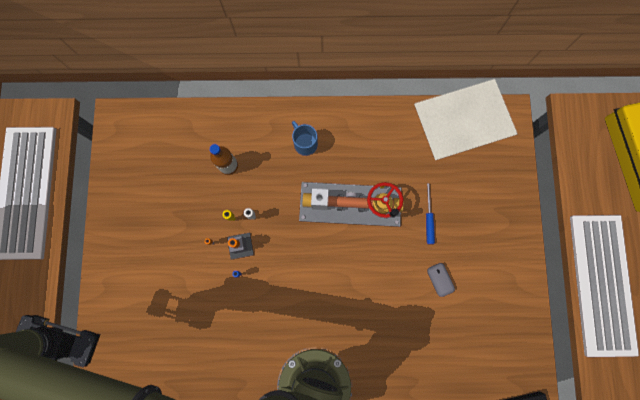

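The side view shows the orange probe in its stand at about (325,300), the sensor block at (314,203) and the black crank handle at (364,136). The top view shows the probe at (234,243), the block at (319,198) and the wheel at (385,200). I'll zoom in to measure these.

```bash
python3 - <<'E'
import cv2
import numpy as np
t=cv2.imread("pics/top0.png"); s=cv2.imread("pics/side0.png")
def crop(im,x,y,w,h,k): return cv2.resize(im[y:y+h,x:x+w],None,fx=k,fy=k,interpolation=cv2.INTER_CUBIC)
cv2.imwrite("pics/tz1.png",crop(t,290,170,125,70,6)); 
a=crop(t,200,195,65,90,6)
b=crop(s,285,265,65,90,6); cv2.imwrite("pics/z2.png",np.hstack([a,b]))
cv2.imwrite("pics/z3.png",crop(s,280,115,130,100,6))
E
```

```text
(no output)
```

View pics/tz1.png

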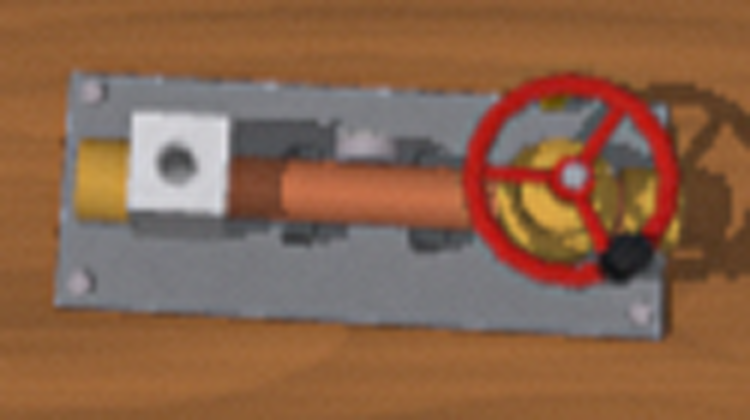

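View pics/z2.png

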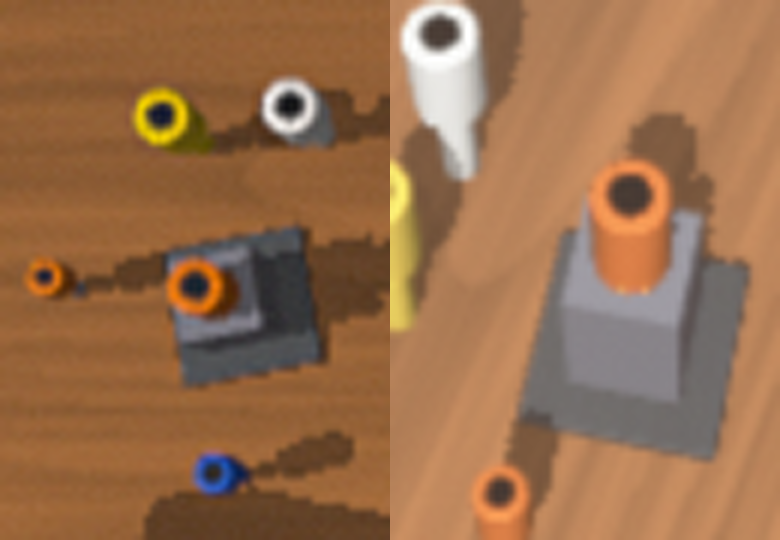

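View pics/z3.png

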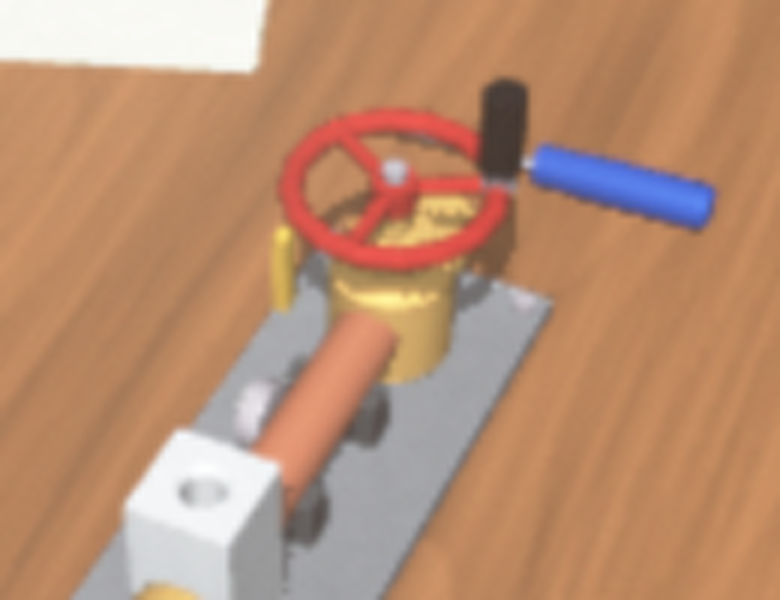

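```bash
cat > h.py <<'E'
import numpy as np, math
CAM={}
CAM['side']=(57.26384322606407,331.6930409074821,201.31850440821475,np.array([[-0.92792793,-0.37274457,-0.00335346,0.47942744],[-0.28319272,0.71078613,-0.64388272,0.23081327],[0.24238738,-0.59652708,-0.76511685,0.87470648],[0,0,0,1]]))
CAM['top']=(48.13125378522541,326.58571021999614,202.23239722976362,np.array([[-0.01039131,-0.99994493,0.0014693,-0.03552957],[-0.98504965,0.00998382,-0.17198113,0.56546245],[0.17195699,-0.00323444,-0.98509915,1.3806167],[0,0,0,1]]))
def ray(n,u,v):
    vf,cx,cy,E=CAM[n]; f=200/math.tan(math.radians(vf/2))
    d=E[:3,:3].T@np.array([(u-cx)/f,(v-cy)/f,1]); o=-E[:3,:3].T@E[:3,3]; return o,d
def atz(n,u,v,z):
    o,d=ray(n,u,v); return o+d*(z-o[2])/d[2]
def tri(a,b):
    (o1,d1),(o2,d2)=ray('top',*a),ray('side',*b)
    s=np.linalg.lstsq(np.c_[d1,-d2],o2-o1,rcond=None)[0]
    p,q=o1+d1*s[0],o2+d2*s[1]; return (p+q)/2,np.linalg.norm(p-q)
def proj(n,p):
    vf,cx,cy,E=CAM[n]; f=200/math.tan(math.radians(vf/2)); c=E[:3,:3]@np.asarray(p)+E[:3,3]
    return cx+f*c[0]/c[2],cy+f*c[1]/c[2]
E
python3 - <<'E'
from h import *
np.set_printoptions(precision=4,suppress=True)
c=lambda u,v,x,y:((u+.5)/6-.5+x,(v+.5)/6-.5+y)
L={'mouth':(c(177,164,290,170),c(203,491,280,115),.105),
'rim':(c(572.5,181,290,170),c(397,188,280,115),.115),
'probetop':(c(195,286,200,195),c(240,194,285,265),.130),
'crank':(c(624,255,290,170),c(506,90,280,115),.171)}
for k,(a,b,z) in L.items(): print(k,a,b,'top',atz('top',*a,z),'side',atz('side',*b,z),'tri',*tri(a,b))
# foot plate corners at z=.012 top
for p in [(72,70),(55,307),(662,338)]: print(atz('top',*c(*p,290,170),.012))
for p in [(552,300)]: print(atz('side',*c(*p,280,115),.012))
E
```

```text
mouth (319.0833333333333, 196.91666666666666) (313.4166666666667, 196.41666666666669) top [ 0.5721 -0.0183  0.105 ] side [ 0.5745 -0.0185  0.105 ] tri [ 0.5731 -0.018   0.1058] 0.002235350785307991
rim (385.0, 199.75) (345.75, 145.91666666666666) top [ 0.5594 -0.2191  0.115 ] side [ 0.5615 -0.2213  0.115 ] tri [ 0.5598 -0.2187  0.1175] 0.0015959807380780695
probetop (232.08333333333334, 242.25) (324.5833333333333, 296.9166666666667) top [0.4335 0.2401 0.13  ] side [0.436 0.238 0.13 ] tri [0.4342 0.2395 0.1337] 0.0021582722319025273
crank (393.5833333333333, 212.08333333333334) (363.9166666666667, 129.58333333333334) top [ 0.5128 -0.2353  0.171 ] side [ 0.5175 -0.2431  0.171 ] tri [ 0.5132 -0.2338  0.1787] 0.00331086069263392
[0.6427 0.0404 0.012 ]
[0.5113 0.0497 0.012 ]
[ 0.4911 -0.2787  0.012 ]
[ 0.4938 -0.2797  0.012 ]
```

Emit:
{"method": "move_arm", "body": {"steps": [[6, 0, 0, 0, 0, 0, 0.125], [6, 0, 0, 0, 0, 0, 0.125], [6, 0, 0, 0, 0, 0, 0.125], [6, 0, 0, 0, 0, 0, 0.125], [6, 0, 0, 0, 0, 0, 0.125]], "force": 20}}

```text
time_s: 0.52
tool_pos: [0.1844, 0.623, 0.2469]
tool_rot: [-180.0, 0.0, 127.3]
force: [-0.5, -0.2, -0.1]
grip_width: 0.0635
```

Emit:
{"method": "move_arm", "body": {"steps": [[6, 0, 0, 0, 0, 0, 0.125], [6, 0, 0, 0, 0, 0, 0.125], [6, 0, 0, 0, 0, 0, 0.125], [6, 0, 0, 0, 0, 0, 0.125], [6, 0, 0, 0, 0, 0, 0.125]]}}

```text
time_s: 0.93
tool_pos: [0.1844, 0.623, 0.2469]
tool_rot: [-180.0, 0.1, 91.5]
force: [0.6, 0.7, -0.1]
grip_width: 0.0601
```

Emit:
{"method": "move_arm", "body": {"steps": [[6, 0, 0, 0, 0, 0, 0.029], [6, -3.2, 2.08, 0, 0, 0, 0], [6, -3.2, 2.08, 0, 0, 0, 0], [6, -3.2, 2.08, 0, 0, 0, 0], [6, -3.2, 2.08, 0, 0, 0, 0]]}}

```text
time_s: 1.35
tool_pos: [0.2688, 0.4939, 0.2469]
tool_rot: [-180.0, 0.1, 90.3]
force: [1.1, -0.1, 0.2]
grip_width: 0.0597
```

Emit:
{"method": "move_arm", "body": {"steps": [[6, -3.2, 2.08, 0, 0, 0, 0], [6, -3.2, 2.08, 0, 0, 0, 0], [6, -3.2, 2.08, 0, 0, 0, 0], [6, -3.2, 2.08, 0, 0, 0, 0], [6, -3.2, 2.08, 0, 0, 0, 0]]}}

```text
time_s: 1.77
tool_pos: [0.3734, 0.3341, 0.2473]
tool_rot: [-180.0, 0.0, 90.2]
force: [1.2, 1.0, -0.0]
grip_width: 0.06
```

Emit:
{"method": "move_arm", "body": {"steps": [[6, -3.2, 2.08, 0, 0, 0, 0], [6, -3.2, 2.08, 0, 0, 0, 0], [6, -3.2, 2.08, 0, 0, 0, 0], [6, 0, 0, 0, 0, 0, 0], [6, 0, 0, 0, 0, 0, 0]]}}

```text
time_s: 2.18
tool_pos: [0.4368, 0.2378, 0.2475]
tool_rot: [-180.0, -0.0, 89.9]
force: [-1.0, 1.3, -0.9]
grip_width: 0.0599
```

```bash
python3 - <<'E'
from cell import env, viewer, job
import cv2
print(env.get_obs()['tool_pos'],env.get_obs()['tool_rot'],env.get_obs()['qpos'])
s=viewer.read_camera("side")["img"][:,:,::-1]
t=viewer.read_camera("top")["img"][:,:,::-1]
cv2.imwrite("pics/s1.png",s);cv2.imwrite("pics/t1.png",t)
E
```

```text
[0.43678372 0.23779704 0.24747435] [-1.79990468e+02 -3.68891211e-03  8.99016394e+01] [-55.96062948  -0.96596348  24.22974853 105.09608157   0.40050339
  75.7912872  -31.93063775]
```

View pics/s1.png

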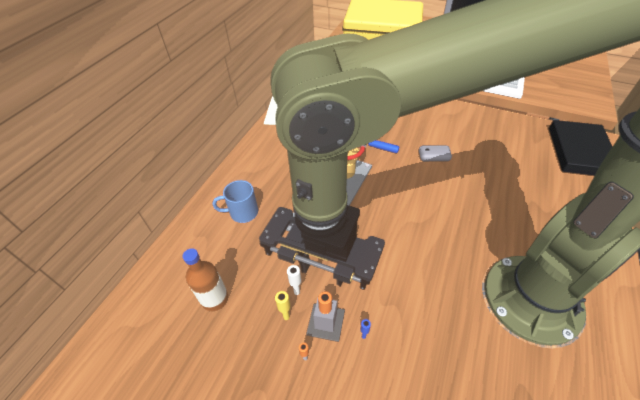

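```bash
python3 - <<'E'
from h import *
import cv2
for n in('side','top'):
    print(n,[tuple(round(v) for v in proj(n,(.4368+d,.2378,z))) for d in(-.03,0,.03) for z in (.2225,.13)])
s=cv2.imread("pics/s1.png");t=cv2.imread("pics/t1.png")
import numpy as np
cv2.imwrite("pics/z4.png",np.hstack([cv2.resize(s[210:360,250:400],None,fx=2.6,fy=2.6),cv2.resize(t[150:300,160:310],None,fx=2.6,fy=2.6)]))
E
```

```text
side [(339, 280), (338, 302), (323, 274), (324, 297), (308, 269), (311, 292)]
top [(226, 249), (233, 251), (226, 238), (233, 241), (226, 227), (233, 231)]
```

View pics/z4.png

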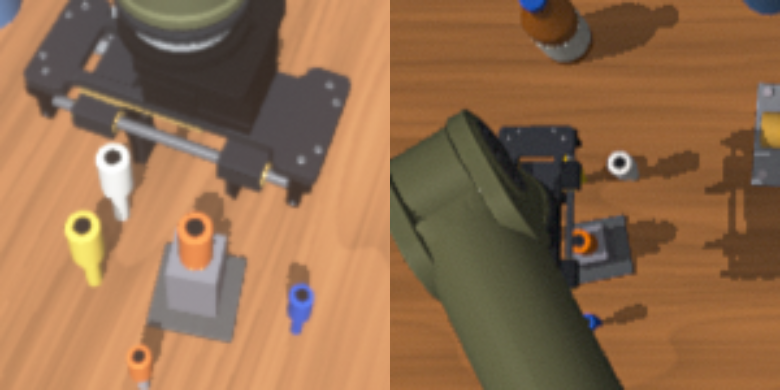

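Emit:
{"method": "move_arm", "body": {"steps": [[6, 0.1, -0.2, 3.3, 0, 0, 0], [6, 0, 0, 3.3, 0, 0, 0], [6, 0, 0, 3.3, 0, 0, 0], [6, 0, 0, 2.5, 0, 0, 0], [6, 0, 0, 1, 0, 0, 0]]}}

```text
time_s: 2.7
tool_pos: [0.4303, 0.2415, 0.1096]
tool_rot: [-179.7, 0.2, 90.4]
force: [-1.0, -0.5, -0.4]
grip_width: 0.0599
```

Emit:
{"method": "move_arm", "body": {"steps": [[6, 0, 0, 0, 0, 0, 0], [2, 0, 0, 0, 0, 0, 0], [2, 0, 0, 0, 0, 0, 0], [2, 0, 0, 0, 0, 0, 0], [2, 0, 0, 0, 0, 0, 0]]}}

```text
time_s: 3.12
tool_pos: [0.4346, 0.2421, 0.1151]
tool_rot: [179.9, -0.1, 90.2]
force: [-0.1, -0.5, -0.0]
grip_width: 0.0412
```

Emit:
{"method": "move_arm", "body": {"steps": [[2, 0, 0, 0, 0, 0, 0], [2, 0, 0, 0, 0, 0, 0], [2, 0, 0, 0, 0, 0, 0]]}}

```text
time_s: 3.37
tool_pos: [0.4341, 0.2415, 0.1143]
tool_rot: [179.9, -0.1, 90.2]
force: [-0.0, 0.7, 3.9]
grip_width: 0.0276
```

Emit:
{"method": "move_arm", "body": {"steps": [[2, 0, 0, -1.5, 0, 0, 0], [2, 0, 0, -2.5, 0, 0, 0], [2, 0, 0, -3, 0, 0, 0], [2, 0, 0, -3, 0, 0, 0], [2, 0, 0, -3, 0, 0, 0]], "force": 25}}

```text
time_s: 3.78
tool_pos: [0.4333, 0.2408, 0.2446]
tool_rot: [-180.0, 0.0, 90.2]
force: [0.5, 0.5, -1.2]
grip_width: 0.027
```

Emit:
{"method": "move_arm", "body": {"steps": [[2, 0, 0, -1, 0, 0, 0], [2, 0, 0, 0, 0, 0, 0], [2, 0, 0, 0, 0, 0, 0]]}}

```text
time_s: 4.03
tool_pos: [0.4334, 0.2411, 0.2528]
tool_rot: [-180.0, 0.0, 90.2]
force: [-0.7, -0.4, -1.8]
grip_width: 0.0274
```

```bash
cat > snap.py <<'E'
import sys,cv2
from cell import env, viewer, job
o=env.get_obs(); print(o['time_s'],o['tool_pos'],o['tool_rot'],o['grip_width'],o['force'])
k=sys.argv[1]
for n in sys.argv[2:]:
    cv2.imwrite(f"pics/{n}_{k}.png",viewer.read_camera(n)["img"][:,:,::-1])
E
python3 snap.py a side top
```

```text
4.0333 [0.43335459 0.24111951 0.25275509] [-1.79968802e+02  1.04320251e-02  9.02323568e+01] 0.027447519150510677 [-0.66727894 -0.42252246 -1.81532079]
```

View pics/side_a.png

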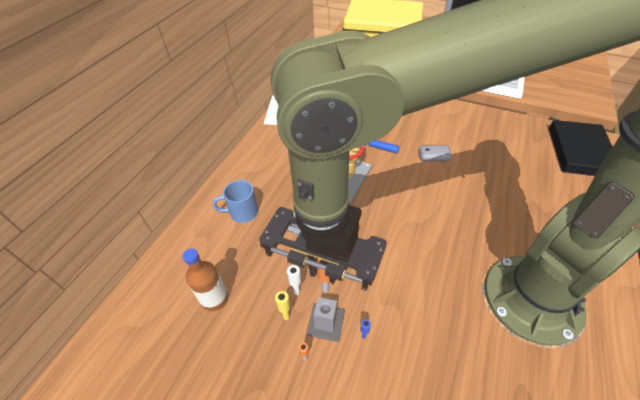

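```bash
python3 - <<'E'
from h import *
import cv2
s=cv2.imread("pics/side_a.png")
cv2.imwrite("pics/z5.png",cv2.resize(s[255:345,285:370],None,fx=6,fy=6,interpolation=cv2.INTER_CUBIC))
for y in(.238,.241): print([((u-285+.5)*6,(v-255+.5)*6) for u,v in [proj('side',(.4334,y,z)) for z in (.1585,.2185)]])
E
```

```text
[(np.float64(246.4034300578512), np.float64(218.3378164476187)), (np.float64(243.22784372526905), np.float64(128.50085054409385))]
[(np.float64(242.8724133241983), np.float64(226.24126878789252)), (np.float64(239.4459637264713), np.float64(136.7064088308466))]
```

View pics/z5.png

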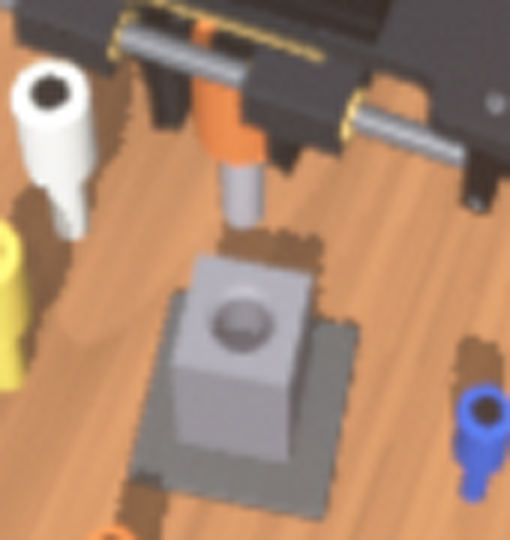

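Emit:
{"method": "move_arm", "body": {"steps": [[2, -2, 1, 0, 0, 0, 0], [2, -3.2, 1.7, 0, 0, 0, 0], [2, -3.2, 1.7, 0, 0, 0, 0], [2, -3.2, 1.7, 0, 0, 0, 0], [2, -3.2, 1.7, 0, 0, 0, 0]]}}

```text
time_s: 4.55
tool_pos: [0.5117, 0.0919, 0.2515]
tool_rot: [-179.8, 0.1, 90.3]
force: [0.1, -0.0, -0.8]
grip_width: 0.0272
```

Emit:
{"method": "move_arm", "body": {"steps": [[2, -3.2, 1.7, 0, 0, 0, 0], [2, -3.2, 1.7, 0, 0, 0, 0], [2, -3.2, 1.7, 0, 0, 0, 0], [2, -1.4, 1.0, 0, 0, 0, 0], [2, 0, 0, 0, 0, 0, 0]]}}

```text
time_s: 4.97
tool_pos: [0.574, -0.0219, 0.2515]
tool_rot: [-179.9, 0.3, 89.8]
force: [-0.3, -0.3, -1.5]
grip_width: 0.0265
```

Emit:
{"method": "move_arm", "body": {"steps": [[2, 0, 0, 0, 0, 0, 0], [2, 0, 0, 0, 0, 0, 0]]}}

```text
time_s: 5.13
tool_pos: [0.5727, -0.015, 0.2519]
tool_rot: [-179.8, -0.0, 90.3]
force: [0.2, 0.7, -1.1]
grip_width: 0.0273
```

```bash
python3 snap.py b side top; python3 - <<'E'
from h import *
import cv2
s=cv2.imread("pics/side_b.png");t=cv2.imread("pics/top_b.png")
cv2.imwrite("pics/z6.png",np.hstack([cv2.resize(s[140:230,270:355],None,fx=6,fy=6,interpolation=cv2.INTER_CUBIC)]))
E
```

```text
5.1333 [ 0.57273532 -0.01502482  0.25187988] [-1.79822558e+02 -1.07516537e-02  9.02839029e+01] 0.02732891697294561 [ 0.23065587  0.65358895 -1.14786653]
```

View pics/z6.png

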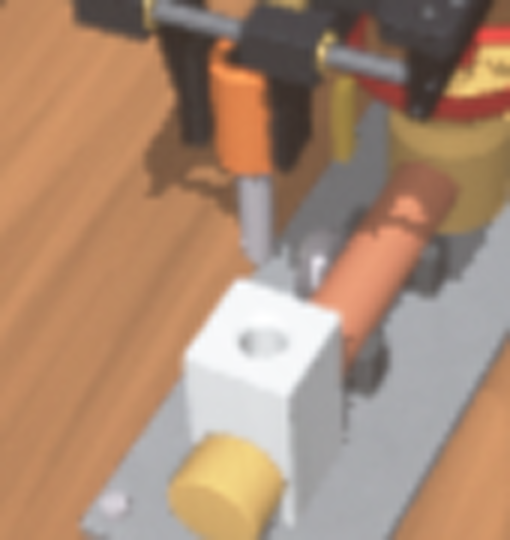

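View pics/top_b.png

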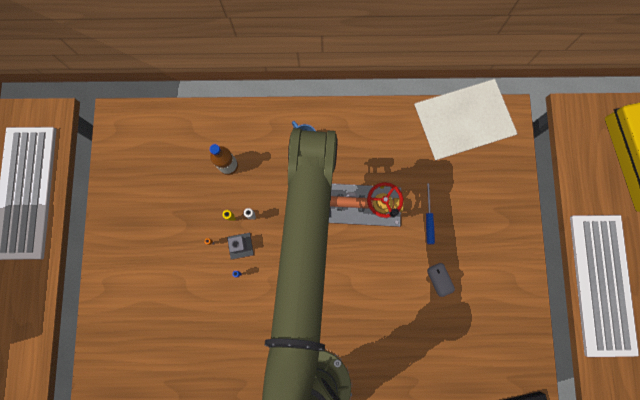

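```bash
python3 - <<'E'
from h import *
c=lambda u,v:((u+.5)/6-.5+270,(v+.5)/6-.5+140)
m=atz('side',*c(263,342),.105);print(m)
for dz in(.157,.16): print(dz,atz('side',*c(258,257),dz))
E
```

```text
[ 0.57427659 -0.01798036  0.105     ]
0.157 [ 0.57472394 -0.01924612  0.157     ]
0.16 [ 0.57347181 -0.01672976  0.16      ]
```

Emit:
{"method": "move_arm", "body": {"steps": [[2, -0.05, 0, 1.5, 0, 0, 0], [2, 0, 0, 2, 0, 0, 0], [2, 0, 0, 1, 0, 0, 0], [2, 0, 0, 0, 0, 0, 0], [2, 0, 0, 0, 0, 0, 0]]}}

```text
time_s: 5.65
tool_pos: [0.5733, -0.0158, 0.2083]
tool_rot: [-179.9, -0.0, 90.3]
force: [1.3, 0.4, 0.1]
grip_width: 0.0277
```

```bash
python3 snap.py c side ; python3 - <<'E'
import cv2
s=cv2.imread("pics/side_c.png")
cv2.imwrite("pics/z7.png",cv2.resize(s[140:230,270:355],None,fx=6,fy=6,interpolation=cv2.INTER_CUBIC))
E
```

```text
5.65 [ 0.5732583  -0.01582329  0.20834995] [-1.79939153e+02 -1.01041444e-02  9.03036335e+01] 0.027736897713046223 [1.26490487 0.38585424 0.08227386]
```

View pics/z7.png

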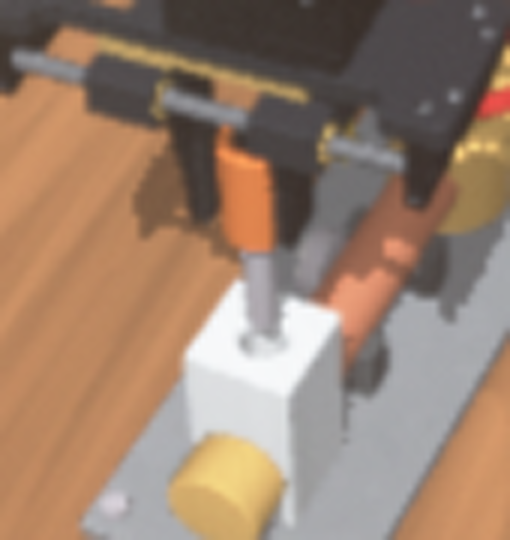

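Emit:
{"method": "move_arm", "body": {"steps": [[2, 0, 0, 1, 0, 0, 0], [2, 0, 0, 1.3, 0, 0, 0], [2, 0, 0, 1.3, 0, 0, 0], [2, 0, 0, 1.3, 0, 0, 0], [2, 0, 0, 0, 0, 0, 0]]}}

```text
time_s: 6.12
tool_pos: [0.5723, -0.0168, 0.1561]
tool_rot: [-179.8, 0.1, 90.2]
force: [-0.5, -0.1, -1.2]
grip_width: 0.0275
```

Emit:
{"method": "move_arm", "body": {"steps": [[2, 0, 0, 0.7, 0, 0, 0], [2, 0, 0, 0.7, 0, 0, 0], [2, 0, 0, 0.4, 0, 0, 0], [2, 0, 0, 0.3, 0, 0, 0], [2, 0, 0, 0, 0, 0, 0]]}}

```text
time_s: 6.53
tool_pos: [0.5736, -0.0167, 0.1393]
tool_rot: [-180.0, -0.0, 90.2]
force: [-3.4, -0.5, 3.8]
grip_width: 0.0274
```

Contact at the expected height (0.139, with an upward force). A small extra press, then I release.

Emit:
{"method": "move_arm", "body": {"steps": [[2, 0, 0, 0.2, 0, 0, 0], [2, 0, 0, 0, 0, 0, 0], [6, 0, 0, 0, 0, 0, 0], [6, 0, 0, 0, 0, 0, 0], [6, 0, 0, 0, 0, 0, 0]]}}

```text
time_s: 6.95
tool_pos: [0.574, -0.0166, 0.1367]
tool_rot: [180.0, -0.0, 90.2]
force: [0.6, -0.2, 0.6]
grip_width: 0.04
```

Emit:
{"method": "move_arm", "body": {"steps": [[6, 0, 0, 0, 0, 0, 0], [6, 0, 0, 0, 0, 0, 0], [6, 0, 0, -3, 0, 0, 0], [6, 0, 0, -3, 0, 0, 0], [6, 0, 0, -3, 0, 0, 0]]}}

```text
time_s: 7.37
tool_pos: [0.5732, -0.0168, 0.227]
tool_rot: [-179.9, 0.0, 90.2]
force: [0.3, 0.2, -0.3]
grip_width: 0.059
```

```bash
python3 snap.py d side ; python3 - <<'E'
import cv2
s=cv2.imread("pics/side_d.png")
cv2.imwrite("pics/z8.png",cv2.resize(s[100:230,270:400],None,fx=5,fy=4.6,interpolation=cv2.INTER_CUBIC))
E
```

```text
7.3667 [ 0.57315861 -0.01676894  0.22700218] [-1.79910981e+02  3.40348728e-02  9.02152895e+01] 0.05904020683368988 [ 0.33124826  0.20952126 -0.28784536]
```

View pics/z8.png

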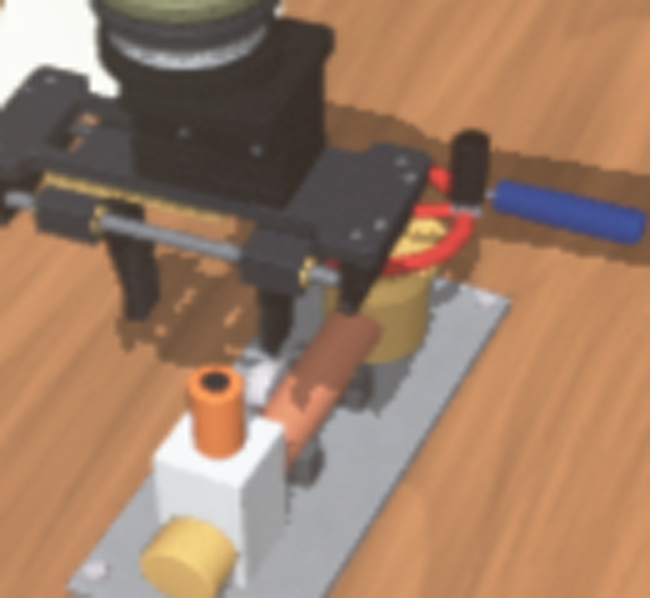

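```bash
python3 - <<'E'
from h import *
import cv2
ax=np.array([.5603,-.2190]);yaw=math.radians(-3.6)
for v in np.arange(3.2,4.0,.1):
    p=ax+.05*np.array([math.cos(v+yaw),math.sin(v+yaw)])
    r=[]
    for n,x0,y0 in(('top',290,170),('side',280,115)):
        for z in(.125,.171):
            u,w=proj(n,(*p,z)); r+=[round((u-x0+.5)*6),round((w-y0+.5)*6)]
    print(round(v,2),p.round(4),r)
t=cv2.imread('pics/top0.png');s=cv2.imread('pics/side0.png')
for im,x0,y0,R in((t,290,170,(385,205,402,220)),(s,280,115,(355,125,372,148))):
    a=R; m=np.zeros(im.shape[:2],np.uint8); m[a[1]:a[3],a[0]:a[2]]=(im[a[1]:a[3],a[0]:a[2]].max(2)<75)
    ys,xs=np.nonzero(m); print((xs.mean()-x0+.5)*6,(ys.mean()-y0+.5)*6,[(q-o+.5)*6 for q,o in((xs.min(),x0),(xs.max(),x0),(ys.min(),y0),(ys.max(),y0))])
E
```

```text
3.2 [ 0.5103 -0.2188] [578, 274, 591, 261, 498, 202, 504, 126]
3.3 [ 0.5105 -0.2238] [588, 274, 601, 260, 501, 196, 508, 119]
3.4 [ 0.5113 -0.2287] [598, 272, 611, 259, 503, 189, 509, 112]
3.5 [ 0.5125 -0.2336] [607, 270, 621, 256, 504, 182, 510, 105]
3.6 [ 0.5142 -0.2383] [617, 266, 631, 253, 504, 175, 510, 98]
3.7 [ 0.5163 -0.2428] [626, 262, 640, 248, 503, 168, 509, 91]
3.8 [ 0.5189 -0.247 ] [634, 257, 648, 243, 500, 161, 506, 85]
3.9 [ 0.5219 -0.251 ] [642, 251, 656, 236, 497, 155, 503, 78]
627.4 257.69999999999993 [np.float64(603.0), np.float64(651.0), np.float64(237.0), np.float64(279.0)]
503.625 133.875 [np.float64(489.0), np.float64(519.0), np.float64(93.0), np.float64(171.0)]
```

Emit:
{"method": "move_arm", "body": {"steps": [[6, -2, -0.6, 0, 0, 0, 0], [6, -3.3, -0.9, 0, 0, 0, 0], [6, -3.3, -0.9, 0, 0, 0, 0], [6, -3.3, -0.9, 0, 0, 0, 0], [6, -3.3, -0.9, 0, 0, 0, 0]], "force": 30}}

```text
time_s: 7.83
tool_pos: [0.5317, -0.1701, 0.2264]
tool_rot: [180.0, -0.0, 90.3]
force: [-0.7, 0.4, 1.3]
grip_width: 0.06
```

Emit:
{"method": "move_arm", "body": {"steps": [[6, -3.3, -0.8, 0, 0, 0, 0], [6, -2.7, -0.7, 0, 0, 0, 0], [6, -1, -0.2, 0, 0, 0, 0], [6, 0, 0, 0, 0, 0, 0], [6, 0, 0, 0, 0, 0, 0]]}}

```text
time_s: 8.25
tool_pos: [0.5159, -0.2382, 0.2262]
tool_rot: [-180.0, -0.1, 90.2]
force: [-0.2, 0.6, -0.6]
grip_width: 0.0598
```

```bash
python3 snap.py e side ; python3 - <<'E'
import cv2
s=cv2.imread("pics/side_e.png")
cv2.imwrite("pics/z9.png",cv2.resize(s[80:210,290:420],None,fx=5,fy=4.6,interpolation=cv2.INTER_CUBIC))
E
```

```text
8.25 [ 0.51585779 -0.23815706  0.22622874] [-1.79993556e+02 -5.20043447e-02  9.02068087e+01] 0.05981920807531811 [-0.1565598   0.59810173 -0.63661889]
```

View pics/z9.png

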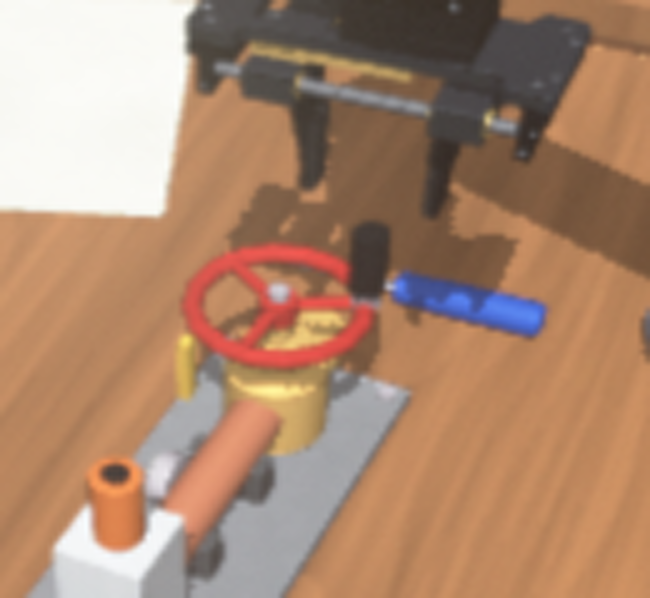

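Emit:
{"method": "move_arm", "body": {"steps": [[6, 0, 0, 2, 0, 0, 0], [6, 0, 0, 2.5, 0, 0, 0], [6, 0, 0, 1.8, 0, 0, 0], [6, 0, 0, 0.7, 0, 0, 0], [6, 0, 0, 0, 0, 0, 0]]}}

```text
time_s: 8.72
tool_pos: [0.5154, -0.2362, 0.1546]
tool_rot: [-179.8, -0.1, 90.4]
force: [-0.6, 1.1, 0.3]
grip_width: 0.0598
```

Emit:
{"method": "move_arm", "body": {"steps": [[1.6, 0, 0, 0, 0, 0, 0], [1.6, 0, 0, 0, 0, 0, 0], [1.6, 0, 0, 0, 0, 0, 0], [1.6, 0, 0, 0, 0, 0, 0], [1.6, 0, 0, 0, 0, 0, 0]]}}

```text
time_s: 9.13
tool_pos: [0.516, -0.2391, 0.1573]
tool_rot: [179.9, 0.0, 90.2]
force: [0.3, 0.5, 1.2]
grip_width: 0.0345
```

Emit:
{"method": "move_arm", "body": {"steps": [[1.6, 0, 0, 0, 0, 0, 0], [1.6, 0, 0, 0, 0, 0, 0], [1.6, 0, 0, 0, 0, 0, 0]]}}

```text
time_s: 9.38
tool_pos: [0.5157, -0.239, 0.1568]
tool_rot: [180.0, -0.0, 90.2]
force: [0.7, 0.7, 0.5]
grip_width: 0.0215
```

```bash
python3 snap.py f side ; python3 - <<'E'
import cv2
s=cv2.imread("pics/side_f.png")
cv2.imwrite("pics/z10.png",cv2.resize(s[80:210,290:420],None,fx=5,fy=4.6,interpolation=cv2.INTER_CUBIC))
E
```

```text
9.3833 [ 0.51571483 -0.23898179  0.15677926] [ 1.79973870e+02 -2.23116038e-03  9.02259065e+01] 0.021482141194170558 [0.67400414 0.7411129  0.45251874]
```

View pics/z10.png

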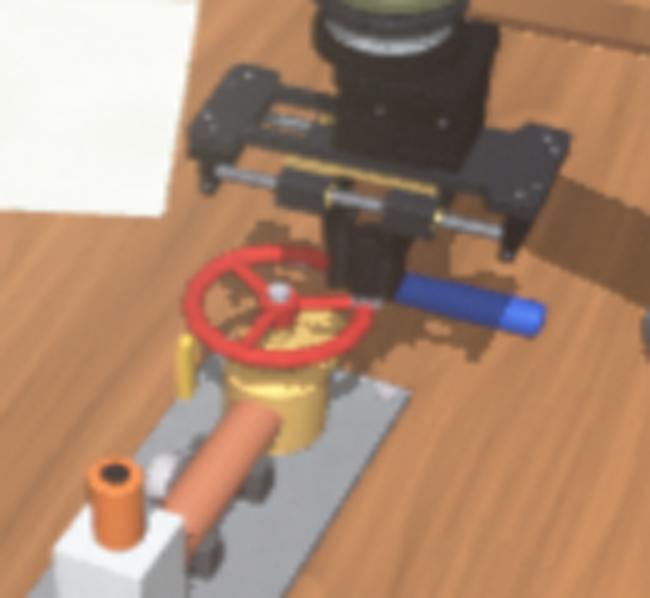

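```bash
cat > plan.py <<'E'
import sys,math,numpy as np
from cell import env
# usage: plan axx axy th_start th_step nrows ; first row also corrects measured pose error to circle
ax=np.array([float(sys.argv[1]),float(sys.argv[2])]);R=.05
st=float(sys.argv[3]);n=int(sys.argv[4])
o=env.get_obs();p=o['tool_pos'][:2]
th=math.atan2(*(p-ax)[::-1]);print('th',th,'r',np.linalg.norm(p-ax),'z',o['tool_pos'][2],o['force'])
for i in range(n):
    q0=ax+R*np.array([math.cos(th+i*st),math.sin(th+i*st)]);q=ax+R*np.array([math.cos(th+(i+1)*st),math.sin(th+(i+1)*st)])
    d=(q-q0)*100; print(f"[1.6, {d[1]:.2f}, {d[0]:.2f}, 0, 0, 0, 0],",end=' ' if i%5<4 else '\n')
E
python3 plan.py .5605 -.219 -0.2 15
```

```text
th -2.7223827927762936 r 0.049036191835966976 z 0.15676180300541112 [0.1226056  0.41573283 2.45116533]
[1.6, 0.95, -0.31, 0, 0, 0, 0], [1.6, 0.99, -0.12, 0, 0, 0, 0], [1.6, 1.00, 0.08, 0, 0, 0, 0], [1.6, 0.96, 0.28, 0, 0, 0, 0], [1.6, 0.89, 0.46, 0, 0, 0, 0],
[1.6, 0.78, 0.63, 0, 0, 0, 0], [1.6, 0.64, 0.77, 0, 0, 0, 0], [1.6, 0.47, 0.88, 0, 0, 0, 0], [1.6, 0.29, 0.96, 0, 0, 0, 0], [1.6, 0.09, 0.99, 0, 0, 0, 0],
[1.6, -0.11, 0.99, 0, 0, 0, 0], [1.6, -0.30, 0.95, 0, 0, 0, 0], [1.6, -0.49, 0.87, 0, 0, 0, 0], [1.6, -0.65, 0.76, 0, 0, 0, 0], [1.6, -0.79, 0.61, 0, 0, 0, 0],
```

Emit:
{"method": "move_arm", "body": {"steps": [[1.6, 0.95, -0.31, 0, 0, 0, 0], [1.6, 0.99, -0.12, 0, 0, 0, 0], [1.6, 1.0, 0.08, 0, 0, 0, 0], [1.6, 0.96, 0.28, 0, 0, 0, 0], [1.6, 0.89, 0.46, 0, 0, 0, 0]]}}

```text
time_s: 9.85
tool_pos: [0.5198, -0.1904, 0.1568]
tool_rot: [179.9, 0.1, 90.3]
force: [3.7, -6.2, -3.4]
grip_width: 0.0214
```

```bash
python3 plan.py .5605 -.219 -0.2 10
```

```text
th 2.52847249067552 r 0.04978467024572297 z 0.15683052745557077 [ 3.70888586 -6.1753124  -3.36214941]
[1.6, 0.76, 0.65, 0, 0, 0, 0], [1.6, 0.61, 0.79, 0, 0, 0, 0], [1.6, 0.44, 0.90, 0, 0, 0, 0], [1.6, 0.25, 0.97, 0, 0, 0, 0], [1.6, 0.06, 1.00, 0, 0, 0, 0],
[1.6, -0.14, 0.99, 0, 0, 0, 0], [1.6, -0.34, 0.94, 0, 0, 0, 0], [1.6, -0.52, 0.86, 0, 0, 0, 0], [1.6, -0.67, 0.74, 0, 0, 0, 0], [1.6, -0.81, 0.59, 0, 0, 0, 0],
```

Emit:
{"method": "move_arm", "body": {"steps": [[1.6, 0.76, 0.65, 0, 0, 0, 0], [1.6, 0.61, 0.79, 0, 0, 0, 0], [1.6, 0.44, 0.9, 0, 0, 0, 0], [1.6, 0.25, 0.97, 0, 0, 0, 0], [1.6, 0.06, 1.0, 0, 0, 0, 0]]}}

```text
time_s: 10.27
tool_pos: [0.5628, -0.1684, 0.1567]
tool_rot: [-179.9, -0.1, 90.3]
force: [-2.9, -2.6, 6.3]
grip_width: 0.0212
```

```bash
python3 plan.py .5605 -.219 -0.2 10
```

```text
th 1.5263380370568793 r 0.0506277883807057 z 0.15669019091634015 [-2.89214038 -2.60240872  6.29695541]
[1.6, -0.14, 0.99, 0, 0, 0, 0], [1.6, -0.34, 0.94, 0, 0, 0, 0], [1.6, -0.52, 0.85, 0, 0, 0, 0], [1.6, -0.68, 0.73, 0, 0, 0, 0], [1.6, -0.81, 0.59, 0, 0, 0, 0],
[1.6, -0.91, 0.41, 0, 0, 0, 0], [1.6, -0.97, 0.22, 0, 0, 0, 0], [1.6, -1.00, 0.03, 0, 0, 0, 0], [1.6, -0.98, -0.17, 0, 0, 0, 0], [1.6, -0.93, -0.36, 0, 0, 0, 0],
```

Emit:
{"method": "move_arm", "body": {"steps": [[1.6, -0.14, 0.99, 0, 0, 0, 0], [1.6, -0.34, 0.94, 0, 0, 0, 0], [1.6, -0.52, 0.85, 0, 0, 0, 0], [1.6, -0.68, 0.73, 0, 0, 0, 0], [1.6, -0.81, 0.59, 0, 0, 0, 0]]}}

```text
time_s: 10.68
tool_pos: [0.6043, -0.1927, 0.1567]
tool_rot: [-179.9, -0.2, 90.3]
force: [-4.5, 0.6, 9.3]
grip_width: 0.0214
```

```bash
python3 plan.py .5605 -.219 -0.15 8
```

```text
th 0.5408965920540627 r 0.05106960498109839 z 0.15668703631338754 [-4.48302041  0.55758511  9.31976956]
[1.6, -0.67, 0.34, 0, 0, 0, 0], [1.6, -0.71, 0.23, 0, 0, 0, 0], [1.6, -0.74, 0.12, 0, 0, 0, 0], [1.6, -0.75, 0.01, 0, 0, 0, 0], [1.6, -0.74, -0.10, 0, 0, 0, 0],
[1.6, -0.72, -0.21, 0, 0, 0, 0], [1.6, -0.68, -0.32, 0, 0, 0, 0], [1.6, -0.63, -0.41, 0, 0, 0, 0],
```

Emit:
{"method": "move_arm", "body": {"steps": [[1.6, -0.67, 0.34, 0, 0, 0, 0], [1.6, -0.71, 0.23, 0, 0, 0, 0], [1.6, -0.74, 0.12, 0, 0, 0, 0], [1.6, -0.6, 0.0, 0, 0, 0, 0], [1.6, 0, 0, 0, 0, 0, 0]]}}

```text
time_s: 11.1
tool_pos: [0.6113, -0.2211, 0.1567]
tool_rot: [180.0, -0.1, 90.2]
force: [-2.1, -1.0, 5.3]
grip_width: 0.0211
```

```bash
python3 plan.py .5605 -.219 -0.05 2
```

```text
th -0.0408077356369432 r 0.050836423665658464 z 0.15673140814921566 [-2.10098601 -0.95234703  5.27205356]
[1.6, -0.25, -0.02, 0, 0, 0, 0], [1.6, -0.25, -0.03, 0, 0, 0, 0],
```

Emit:
{"method": "move_arm", "body": {"steps": [[1.6, -0.25, -0.02, 0, 0, 0, 0], [1.6, 0, 0, 0, 0, 0, 0]]}}

```text
time_s: 11.27
tool_pos: [0.6113, -0.2219, 0.1568]
tool_rot: [-180.0, -0.2, 90.3]
force: [-1.6, 1.7, 6.9]
grip_width: 0.0212
```

Emit:
{"method": "move_arm", "body": {"steps": [[1.6, -0.25, -0.03, 0, 0, 0, 0], [1.6, 0, 0, 0, 0, 0, 0]]}}

```text
time_s: 11.43
tool_pos: [0.6113, -0.2221, 0.1567]
tool_rot: [-180.0, -0.4, 90.4]
force: [-2.7, 4.6, 7.1]
grip_width: 0.0212
```

Emit:
{"method": "move_arm", "body": {"steps": [[1.6, -0.3, 0, 0, 0, 0, 0], [1.6, -0.2, 0, 0, 0, 0, 0], [1.6, 0, 0, 0, 0, 0, 0]]}}

```text
time_s: 11.68
tool_pos: [0.6114, -0.2224, 0.1566]
tool_rot: [-179.9, -0.8, 90.6]
force: [-6.3, 13.6, 11.5]
grip_width: 0.0215
```

```bash
python3 plan.py .5605 -.219 0.2 5; python3 snap.py g side top; python3 - <<'E'
import cv2
s=cv2.imread("pics/side_g.png")
cv2.imwrite("pics/z11.png",cv2.resize(s[80:210,290:420],None,fx=5,fy=4.6,interpolation=cv2.INTER_CUBIC))
E
```

```text
th -0.06688942173999335 r 0.050983970381543696 z 0.15663494518158702 [-6.33845157 13.61502854 11.49396408]
[1.6, 1.00, -0.03, 0, 0, 0, 0], [1.6, 0.97, -0.23, 0, 0, 0, 0], [1.6, 0.91, -0.42, 0, 0, 0, 0], [1.6, 0.80, -0.59, 0, 0, 0, 0], [1.6, 0.67, -0.74, 0, 0, 0, 0],
11.6833 [ 0.61136996 -0.22240775  0.15663495] [-179.85409323   -0.83370171   90.55403059] 0.02151716902700191 [-6.33845157 13.61502854 11.49396408]
```

View pics/z11.png

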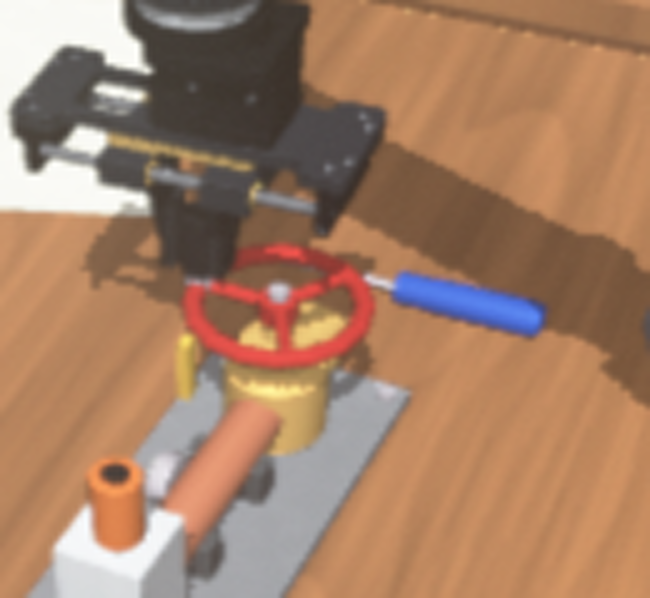

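```bash
python3 - <<'E'
import numpy as np
from scipy.optimize import least_squares
P=np.array([[.5157,-.2390],[.5198,-.1904],[.5628,-.1684],[.6043,-.1927],[.6113,-.2221]])
r=least_squares(lambda c:np.hypot(*(P-c).T)-.05,[.56,-.219]);print(r.x,r.fun)
E
python3 plan.py .5613 -.219 0.25 5
```

```text
[ 0.56133709 -0.21836054] [ 8.72381652e-05  7.11654957e-05 -1.80482638e-05  4.27297643e-05
  1.02653370e-04]
th -0.06778130312524783 r 0.05020504542336526 z 0.15665761711052964 [-5.71216157 14.2570622  12.46753982]
[1.6, 1.24, -0.07, 0, 0, 0, 0], [1.6, 1.19, -0.38, 0, 0, 0, 0], [1.6, 1.06, -0.66, 0, 0, 0, 0], [1.6, 0.86, -0.90, 0, 0, 0, 0], [1.6, 0.61, -1.09, 0, 0, 0, 0],
```

Emit:
{"method": "move_arm", "body": {"steps": [[1.6, 1.0, 0, 0, 0, 0, 0], [1.6, 0.97, -0.23, 0, 0, 0, 0], [1.6, 0.91, -0.42, 0, 0, 0, 0], [1.6, 0.8, -0.59, 0, 0, 0, 0], [1.6, 0.67, -0.74, 0, 0, 0, 0]]}}

```text
time_s: 12.2
tool_pos: [0.5954, -0.1824, 0.1568]
tool_rot: [179.5, -0.2, 90.5]
force: [9.9, 5.8, 1.0]
grip_width: 0.021
```

```bash
python3 plan.py .5610 -.2190 0.25 5
```

```text
th 0.8163341448288502 r 0.05020268652521228 z 0.15684687708736492 [9.87260675 5.83905092 1.01511707]
[1.6, 0.73, -1.01, 0, 0, 0, 0], [1.6, 0.46, -1.16, 0, 0, 0, 0], [1.6, 0.16, -1.24, 0, 0, 0, 0], [1.6, -0.15, -1.24, 0, 0, 0, 0], [1.6, -0.45, -1.16, 0, 0, 0, 0],
```

```bash
sed -i 's/^o=env/o=env/' plan.py; cat > plan2.py <<'E'
# plan2 cmdx cmdy step n : open-loop rows from assumed commanded position, onto the fitted circle
import sys,math,numpy as np
ax=np.array([.56134,-.21836]);R=.05
c=np.array([float(sys.argv[1]),float(sys.argv[2])]);th0=float(sys.argv[3]);st=float(sys.argv[4]);n=int(sys.argv[5])
for i in range(n):
    t=th0+(i+1)*st; q=ax+R*np.array([math.cos(t),math.sin(t)]); d=np.round((q-c)*100,2); c=c+d/100
    print(f"[1.6, {d[1]:.2f}, {d[0]:.2f}, 0, 0, 0, 0],",end=' ' if i%5<4 else '\n')
    if i%5==4: print('   th %.3f cmd %s'%(t,c))
E
python3 plan2.py .592 -.186 .816 .25 20
```

```text
[1.6, 1.14, -0.65, 0, 0, 0, 0], [1.6, 0.46, -1.16, 0, 0, 0, 0], [1.6, 0.16, -1.23, 0, 0, 0, 0], [1.6, -0.15, -1.24, 0, 0, 0, 0], [1.6, -0.45, -1.16, 0, 0, 0, 0],
   th 2.066 cmd [ 0.5376 -0.1744]
[1.6, -0.72, -1.02, 0, 0, 0, 0], [1.6, -0.95, -0.80, 0, 0, 0, 0], [1.6, -1.13, -0.54, 0, 0, 0, 0], [1.6, -1.22, -0.25, 0, 0, 0, 0], [1.6, -1.24, 0.06, 0, 0, 0, 0],
   th 3.316 cmd [ 0.5121 -0.227 ]
[1.6, -1.19, 0.37, 0, 0, 0, 0], [1.6, -1.07, 0.65, 0, 0, 0, 0], [1.6, -0.87, 0.89, 0, 0, 0, 0], [1.6, -0.62, 1.08, 0, 0, 0, 0], [1.6, -0.33, 1.20, 0, 0, 0, 0],
   th 4.566 cmd [ 0.554  -0.2678]
[1.6, -0.03, 1.25, 0, 0, 0, 0], [1.6, 0.28, 1.22, 0, 0, 0, 0], [1.6, 0.58, 1.10, 0, 0, 0, 0], [1.6, 0.83, 0.93, 0, 0, 0, 0], [1.6, 1.03, 0.70, 0, 0, 0, 0],
   th 5.816 cmd [ 0.606  -0.2409]
```

Emit:
{"method": "move_arm", "body": {"steps": [[1.6, 1.14, -0.65, 0, 0, 0, 0], [1.6, 0.46, -1.16, 0, 0, 0, 0], [1.6, 0.16, -1.23, 0, 0, 0, 0], [1.6, -0.15, -1.24, 0, 0, 0, 0], [1.6, -0.45, -1.16, 0, 0, 0, 0]]}}

```text
time_s: 12.62
tool_pos: [0.537, -0.1747, 0.1568]
tool_rot: [179.8, -0.1, 90.4]
force: [4.8, -1.0, 1.2]
grip_width: 0.0215
```

Emit:
{"method": "move_arm", "body": {"steps": [[1.6, -0.72, -1.02, 0, 0, 0, 0], [1.6, -0.95, -0.8, 0, 0, 0, 0], [1.6, -1.13, -0.54, 0, 0, 0, 0], [1.6, -1.22, -0.25, 0, 0, 0, 0], [1.6, -1.24, 0.06, 0, 0, 0, 0]]}}

```text
time_s: 13.03
tool_pos: [0.512, -0.2285, 0.1568]
tool_rot: [179.7, -0.2, 90.3]
force: [9.4, 4.8, -2.2]
grip_width: 0.0211
```

Emit:
{"method": "move_arm", "body": {"steps": [[1.6, -1.19, 0.57, 0, 0, 0, 0], [1.6, -1.07, 0.65, 0, 0, 0, 0], [1.6, -0.87, 0.89, 0, 0, 0, 0], [1.6, -0.62, 1.08, 0, 0, 0, 0], [1.6, -0.33, 1.2, 0, 0, 0, 0]]}}

```text
time_s: 13.45
tool_pos: [0.554, -0.2683, 0.1566]
tool_rot: [-179.9, -0.4, 90.2]
force: [-1.4, 8.4, 10.7]
grip_width: 0.021
```

Emit:
{"method": "move_arm", "body": {"steps": [[1.6, -0.03, 1.25, 0, 0, 0, 0], [1.6, 0.28, 1.22, 0, 0, 0, 0], [1.6, 0.58, 1.1, 0, 0, 0, 0], [1.6, 0.83, 0.93, 0, 0, 0, 0], [1.6, 1.03, 0.7, 0, 0, 0, 0]]}}

```text
time_s: 13.87
tool_pos: [0.604, -0.2449, 0.1567]
tool_rot: [-179.7, 0.0, 90.1]
force: [-5.4, -1.1, 7.2]
grip_width: 0.0211
```

```bash
python3 - <<'E'
from cell import env
import math
p=env.get_obs()['tool_pos'];print(math.atan2(p[1]+.21836,p[0]-.56134)+2*math.pi,math.hypot(p[1]+.21836,p[0]-.56134))
E
python3 plan2.py .606 -.2409 5.816 .25 25
```

```text
5.726177770461278 0.05023269165390947
[1.6, 1.18, 0.42, 0, 0, 0, 0], [1.6, 1.24, 0.11, 0, 0, 0, 0], [1.6, 1.23, -0.19, 0, 0, 0, 0], [1.6, 1.14, -0.50, 0, 0, 0, 0], [1.6, 0.99, -0.76, 0, 0, 0, 0],
   th 7.066 cmd [ 0.5968 -0.1831]
[1.6, 0.77, -0.98, 0, 0, 0, 0], [1.6, 0.50, -1.15, 0, 0, 0, 0], [1.6, 0.20, -1.23, 0, 0, 0, 0], [1.6, -0.11, -1.24, 0, 0, 0, 0], [1.6, -0.41, -1.17, 0, 0, 0, 0],
   th 8.316 cmd [ 0.5391 -0.1736]
[1.6, -0.69, -1.04, 0, 0, 0, 0], [1.6, -0.93, -0.84, 0, 0, 0, 0], [1.6, -1.10, -0.58, 0, 0, 0, 0], [1.6, -1.21, -0.29, 0, 0, 0, 0], [1.6, -1.25, 0.02, 0, 0, 0, 0],
   th 9.566 cmd [ 0.5118 -0.2254]
[1.6, -1.20, 0.33, 0, 0, 0, 0], [1.6, -1.09, 0.62, 0, 0, 0, 0], [1.6, -0.90, 0.86, 0, 0, 0, 0], [1.6, -0.65, 1.06, 0, 0, 0, 0], [1.6, -0.38, 1.19, 0, 0, 0, 0],
   th 10.816 cmd [ 0.5524 -0.2676]
[1.6, -0.06, 1.25, 0, 0, 0, 0], [1.6, 0.24, 1.22, 0, 0, 0, 0], [1.6, 0.54, 1.12, 0, 0, 0, 0], [1.6, 0.79, 0.96, 0, 0, 0, 0], [1.6, 1.02, 0.73, 0, 0, 0, 0],
   th 12.066 cmd [ 0.6052 -0.2423]
```

Emit:
{"method": "move_arm", "body": {"steps": [[1.6, 1.18, 0.42, 0, 0, 0, 0], [1.6, 1.24, 0.11, 0, 0, 0, 0], [1.6, 1.23, -0.19, 0, 0, 0, 0], [1.6, 1.14, -0.5, 0, 0, 0, 0], [1.6, 0.99, -0.76, 0, 0, 0, 0]]}}

```text
time_s: 14.28
tool_pos: [0.5975, -0.1839, 0.1567]
tool_rot: [179.9, -0.0, 90.3]
force: [2.3, -1.3, 5.6]
grip_width: 0.0212
```

Emit:
{"method": "move_arm", "body": {"steps": [[1.6, 0.77, -0.98, 0, 0, 0, 0], [1.6, 0.5, -1.15, 0, 0, 0, 0], [1.6, 0.2, -1.23, 0, 0, 0, 0], [1.6, -0.11, -1.24, 0, 0, 0, 0], [1.6, -0.41, -1.17, 0, 0, 0, 0]]}}

```text
time_s: 14.7
tool_pos: [0.539, -0.1737, 0.1567]
tool_rot: [179.9, -0.1, 90.4]
force: [3.5, 0.6, 3.7]
grip_width: 0.021
```

Emit:
{"method": "move_arm", "body": {"steps": [[1.6, -0.69, -1.04, 0, 0, 0, 0], [1.6, -0.93, -0.84, 0, 0, 0, 0], [1.6, -1.1, -0.58, 0, 0, 0, 0], [1.6, -1.21, -0.29, 0, 0, 0, 0], [1.6, -1.25, 0.02, 0, 0, 0, 0]]}}

```text
time_s: 15.12
tool_pos: [0.512, -0.2275, 0.1568]
tool_rot: [179.9, -0.2, 90.2]
force: [6.2, 4.3, 1.1]
grip_width: 0.0214
```

Emit:
{"method": "move_arm", "body": {"steps": [[1.6, -1.2, 0.33, 0, 0, 0, 0], [1.6, -1.09, 0.62, 0, 0, 0, 0], [1.6, -0.9, 0.86, 0, 0, 0, 0], [1.6, -0.65, 1.06, 0, 0, 0, 0], [1.6, -0.38, 1.19, 0, 0, 0, 0]]}}

```text
time_s: 15.53
tool_pos: [0.5523, -0.2681, 0.1566]
tool_rot: [-179.9, -0.4, 90.2]
force: [-1.3, 9.9, 11.8]
grip_width: 0.0211
```

Emit:
{"method": "move_arm", "body": {"steps": [[1.6, -0.06, 1.25, 0, 0, 0, 0], [1.6, 0.24, 1.22, 0, 0, 0, 0], [1.6, 0.54, 1.12, 0, 0, 0, 0], [1.6, 0.79, 0.96, 0, 0, 0, 0], [1.6, 1.02, 0.73, 0, 0, 0, 0]]}}

```text
time_s: 15.95
tool_pos: [0.6029, -0.2465, 0.1567]
tool_rot: [-179.7, 0.0, 90.1]
force: [-4.2, 0.5, 7.8]
grip_width: 0.0213
```

```bash
cat > ang.py <<'E'
from cell import env
import math
o=env.get_obs();p=o['tool_pos'];print(math.atan2(p[1]+.21836,p[0]-.56134),math.hypot(p[1]+.21836,p[0]-.56134),p,o['force'],o['joint_velocities'].round(2))
E
python3 ang.py
python3 plan2.py .6052 -.2423 -0.5 .1417 3
```

```text
-0.5956448260959559 0.050220063952585166 [ 0.60291151 -0.2465356   0.15668858] [-4.24294153  0.47412784  7.82671563] [ -9.08   3.25  -2.23  -4.5   -0.57   0.92 -12.65]
[1.6, 0.64, 0.30, 0, 0, 0, 0], [1.6, 0.68, 0.20, 0, 0, 0, 0], [1.6, 0.70, 0.10, 0, 0, 0, 0],
```

Emit:
{"method": "move_arm", "body": {"steps": [[1.6, 0.64, 0.3, 0, 0, 0, 0], [1.6, 0.68, 0.2, 0, 0, 0, 0], [1.6, 0.7, 0.1, 0, 0, 0, 0], [1.6, 0, 0, 0, 0, 0, 0], [1.6, 0, 0, 0, 0, 0, 0]]}}

```text
time_s: 16.37
tool_pos: [0.611, -0.2244, 0.1568]
tool_rot: [-180.0, -0.0, 90.2]
force: [0.8, 0.3, 5.2]
grip_width: 0.0213
```

Emit:
{"method": "move_arm", "body": {"steps": [[1.6, 0, 0, 0, 0, 0, 0], [1.6, 0, 0, 0, 0, 0, 0], [1.6, 0, 0, 0, 0, 0, 0]]}}

```text
time_s: 16.62
tool_pos: [0.611, -0.2244, 0.1567]
tool_rot: [-180.0, -0.0, 90.2]
force: [1.5, -0.8, 5.2]
grip_width: 0.0215
```

```bash
python3 ang.py; python3 snap.py h side top; python3 - <<'E'
import cv2
s=cv2.imread("pics/side_h.png")
cv2.imwrite("pics/z12.png",cv2.resize(s[80:230,270:420],None,fx=4,fy=4,interpolation=cv2.INTER_CUBIC))
E
```

```text
-0.12140020280382577 0.04998404918696829 [ 0.61095617 -0.22441318  0.15674397] [ 1.52836211 -0.81892556  5.22555853] [-0.02  0.05  0.05 -0.    0.01 -0.05 -0.06]
16.6167 [ 0.61095617 -0.22441318  0.15674397] [-1.79995280e+02 -3.29296923e-02  9.02046771e+01] 0.021476755864284085 [ 1.52836211 -0.81892556  5.22555853]
```

View pics/z12.png

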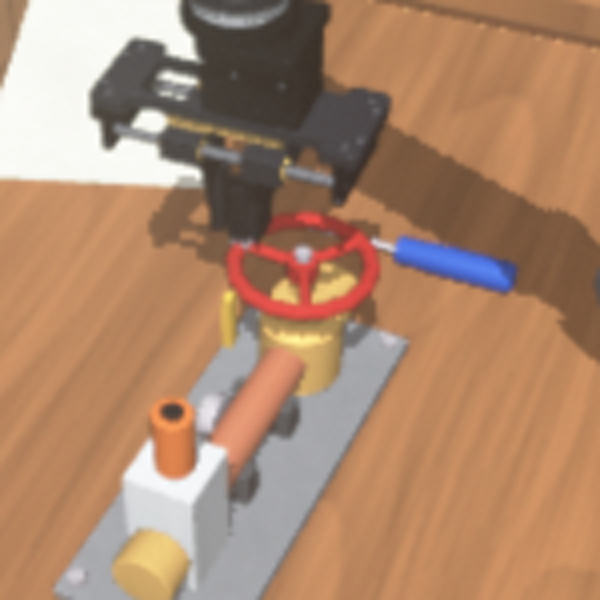

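View pics/side_h.png

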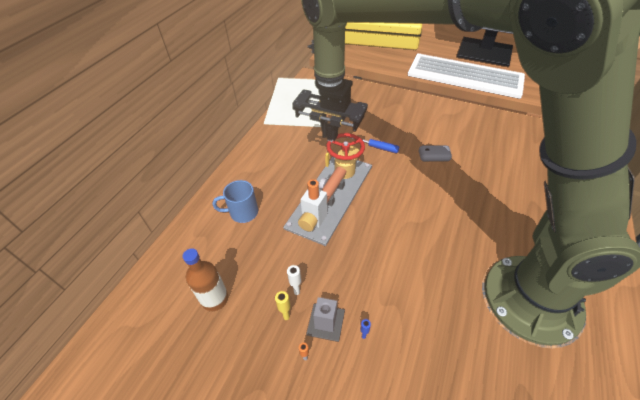

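```bash
python3 - <<'E'
from cell import job
print(job.sign_off())
E
```

```text
the job is handed in; nothing more can be done
None
```

I put the orange probe in the sensor block and let it go. I then closed the valve to its stop, backed it off two turns, and handed the job in at about 16.7 s, still gripping the crank handle. No verdict was reported.

- **Probe:** it went down to the expected height, met an upward force there, and was released. The later pictures show it upright with its head resting on the block.
- **Valve closed:** further pushing raised the force to about 14 N with almost no motion. The handle stood at -0.07 rad, against -0.06 rad expected from the manifold's heading.
- **Backed off two turns:** from the angle of the gripper around the wheel, I put the handwheel at about 12.52 rad (target 12.57 ± 0.3). The last picture shows the handle by the yellow tab, a pixel or two from where it stood when closed. The joint itself can't be read, so slip in the grip would not show in this figure, though the picture suggests there was little.
- **Finish:** the arm was still and the fingers were closed on the handle at 21.5 mm with a 30 N grip setting.
- **Bystanders:** the bottle, mug, screwdriver and mouse looked unmoved in the last side picture. I did not measure this.

The two cameras disagreed by 2–5 mm on some points, and no check failed.

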